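# Tip the rod block onto its back and slide it against the bench stop

## Task

Get the rod-filing block ready for work: it stands on end, so first push it over with the fingertips so that it lies with its grooved brass face up, and only then push it along the bench until one long side lies flush against the wooden bench stop, its whole length alongside the stop. Push only: do not pick the block up, and leave the other things on the bench where they are.

Things in the scene. Friction and masses are not known exactly. Their poses are not given: they have to be found in the camera images.
- block: Loose dark wood block, 60 x 50 x 110 mm (own x, y, z), 0.26 to 0.5 kg, standing on its 60 x 50 end at the start. Origin: centre of that end. Own z: along its length, up at the start. Own y: out of the 60 x 110 face made of two brass strips with a groove (18 wide, 10 deep) between, along the length, a notch in the top end. The brass face starts towards world +y within 0.5 rad.
- block_center (a point): Middle of the block, 55 mm along own z from its origin, 25 mm behind the brass face; axes as the block's. It is 55 mm above the bench while standing, 25 mm when lying brass face up (own y up, then 50 mm high, 60 mm wide). A push on the brass face near the top (about 85 mm up) tips it over backwards; pushed low, it slides.
- block_face (a point): Middle of the brass face, in the plane of the strips (over the groove); 25 mm along own y from the middle of the block. 50 mm above the bench when the block lies brass face up.
- stop: Bench stop: dark wooden rail screwed to the bench, 50 x 540 x 40 mm (own x, y, z), beyond the block as seen from the robot, its length roughly along world y (within about 0.16 rad). Does not move. Origin: centre of its underside; own x points away from the robot, own y along its length.
- stop_face (a point): Middle of the stop's long upright face that looks to the robot, 20 mm above the bench. Axes as the stop's: x points into the stop, y along the face (270 mm either way). The lying block seated flush has its middle 30 mm in front of this face.
- oil_bottle: Green plastic bottle with red cap, 56 mm across, 140 mm tall, standing; origin at the centre of its base. Leave alone.
- jar: Amber glass jar with steel lid, 68 mm across, 80 mm tall, standing; origin at the centre of its base. Leave alone.
- hammer: Hammer lying on the bench, about 260 mm long along own x, handle to own -x; origin under its middle. Leave alone.
- screwdriver: Screwdriver lying on the bench, about 200 mm long along own x, handle to own -x; origin under its middle. Leave alone.
- offcut: Small offcut of brown wood, 70 x 45 x 30 mm, lying flat; origin at the centre of its underside. Leave alone.
- pliers: Pliers with red handles lying flat, about 175 mm long along own x, 60 mm wide, 14 mm high, handles to own -x; origin under the pivot. Leave alone.
Things that resemble listed ones, but are neither listed nor needed, are in the scene too. Leave any blue or purple look-alike of the block alone.

How it is judged:
By the outcome, as a careful person would: the job done as asked, in the order asked, and still so for the second after the job is handed in, with the robot touching nothing.
It also fails if it takes over 54 s, if anything falls off the work surface, if the arm or the gripper's body presses on something with over 40 N, if the wrist force passes 120 N, or if a joint passes its speed limit or range.

## Robot

A 6-joint arm with a two-finger parallel gripper is mounted at the origin on the work surface. World frame = base frame: x ahead of the robot, y to its left, z up, the work surface at z = 0. Lengths are in m, angles in degrees, forces in N, time in s.
With the tool pointing down it reaches from about 0.375 to 0.9 m from the base axis. Payload 3.1 kg.
Tool frame: the origin (TCP) lies at the centre of the arm's flange, where the gripper is bolted on; the fingertips stand 182 mm ahead of it and the grasp point (between the pads) lies 164 mm ahead of it (manip.hold_point_z is the distance from the TCP to the grasp point, in m); z points along the fingers, y is the line along which they close (so a half turn about z gives the same grasp; the last joint's range is limited). The gripper opens to 87 mm and grips with 3 to 60 N. Pads are 19 mm wide; open, the fingers measure 117 mm over their backs; the gripper's body (75 mm by 190 mm) begins 51 mm behind the grasp point.
Start: joints at [58.47, 30.224, 82.088, -0, 67.689, -10.227], TCP at [0.227, 0.582, 0.405] pointing down, gripper open.
Joint ranges: [-176.69, 176.69], [-43.24, 126.21], [12.49, 139.97], [-82, 262], [0, 151.66], [-163.58, 163.58]. Speed limits (degrees/s): [159.86, 159.86, 180, 180, 180, 180].

## Interface

Orientations are given as [roll, pitch, yaw] about the fixed x, y, z axes, in that order (R = Rz(yaw) Ry(pitch) Rx(roll)).
In Python, from cell import status, optics, job, manip gives the robot as it stands.
- The arm moves only by the shell command python3 -m jog 'ROWS'. ROWS is JSON, a list of rows, each an object of numbers: "rx", "ry", "rz": the turn, a rotation vector about the tool's x, y, z in units of 8 degrees (1.0 is 8 degrees); "tx", "ty", "tz": the shift along the tool's x, y, z in units of 40 mm (1.0 is 40 mm); "fingers": the opening, from -1 (shut) to 1 (fully open). A call has exactly 8 rows; each row is the pose to reach, as a shift and turn from the pose commanded when the call began, along the tool's axes at that moment; what a row does not reach only later rows make up. A row lasts 1/10 s, in which the tool goes at most 50 mm and 8.59 degrees, less where a joint would pass 70% of its speed; a pose out of reach is approached as far as the arm can. A call with a gripper value outside its range is refused whole. The fingers move at their own pace and stop on an object; the grip force is fixed at half the most. Time passes only in rows, so rows that repeat a pose let the fingers close, or fill a call up. It gives the time, the measured TCP pose, the force, the opening and the grip force at its end, in the units of the state.
- status.sense(): the state, without advancing time (a new reading comes with each control period).
- optics.grab_frame(name): name is "scene" or "top"; returns the picture (400x640x3 uint8, red, green, blue); there is no depth.
- optics.calibration(name): a dict with "fx", "fy", "cx", "cy" (pixels), "R" (3x3) and "t" (3): a world point X has camera coordinates R X + t. Camera axes: x right, y down, z forward; pixel columns grow to the right and rows downward; lengths in m; the calibration is good to about 2 mm. A picture is of the moment at which its call begins. calibration takes no time and is no camera call.
- job.close_job(): hands the job in; it is judged then, once.
Trained networks look in the newest picture that a camera, given by its name, has taken for a name from the list of things; names that differ only in an ending like _2 or _b are one class to them, and where a whole thing is asked for, a point or a joint stands for the part that bears it (a point fixed in the world has none). Each returns a list of dicts, best first, with "conf" (0 to 1); they miss things now and then, are a little off and sometimes report something else, mostly with a low value. They report only what shows in the picture. A call takes as long as a camera call. They do not tell look-alikes from the thing itself.
- optics.masks_of(camera, thing): "region" (400x640 bool, what is visible of it) and "rect" ([centre column, centre row, width, height] in pixels, round what is visible of it).
The state is a dict: "clock": time; "joint_pos": joint angles; "dq": joint speeds; "effort": joint torques, N m; "ee_pos": TCP position; "eef_rot": TCP orientation; "wrist_force": force on the tool from outside, world axes, zero at the start; "wrist_torque": the same for the moment, N m; "opening": finger opening in m; "grasp_force": force on a finger pad.
Only numpy, scipy, OpenCV 4.12 (cv2) and the standard library are available. Lean on these libraries where they do the work, as an engineer would, in place of code of your own. Each camera call takes 0.05 s, during which the arm holds its last target. There are 200 camera calls.

## Working session

There is one attempt and no reset: what is moved stays moved. The work goes in short steps, Python scripts to look and compute and a shell command to move; the robot and the scene stay as the last step left them, time stands still between calls to the robot, and variables do not carry over. Pictures are saved under pics/ and viewed, at most 10 in all, crops included, and the job is handed in when it is done.

```bash
mkdir -p pics; ls; python3 - <<'E'
from cell import status, optics
import cv2,numpy as np
s=status.sense();print(s)
for c in("scene","top"):
    im=optics.grab_frame(c);cv2.imwrite(f"pics/{c}0.png",im[:,:,::-1])
    k=optics.calibration(c);print(c,{a:np.round(b,4).tolist() for a,b in k.items()})
    for t in("block","stop","oil_bottle","jar","hammer","offcut"):
        print(t,[(round(m["conf"],2),np.round(m["rect"]).tolist()) for m in optics.masks_of(c,t)])
E
```

```text
pics
{'clock': 0.0, 'joint_pos': array([ 5.84713342e+01,  3.02785623e+01,  8.21572800e+01, -3.78053557e-06,
        6.76893852e+01, -1.02276813e+01]), 'dq': array([ 0.0526146 , -0.00051822,  0.00150082,  0.09709258, -0.00625409,
       -0.01962893]), 'effort': array([ 4.73064738e-04, -4.40032589e+01, -1.76597768e+01,  6.34713890e-02,
        5.81261551e-02, -1.40901511e-04]), 'ee_pos': array([0.2268322 , 0.58200864, 0.40377058]), 'eef_rot': array([-1.79876762e+02, -2.22319700e-02,  1.58698993e+02]), 'wrist_force': array([-0.12338924, -0.54917506,  0.50492027]), 'wrist_torque': array([ 0.01096295, -0.00203627,  0.01897954]), 'grasp_force': 0.0, 'opening': 0.0868047473222818}
scene {'fx': 388.733, 'fy': 388.733, 'cx': 319.1441, 'cy': 198.9562, 'R': [[0.6242, 0.7812, -0.0041], [0.422, -0.3416, -0.8398], [-0.6574, 0.5225, -0.543]], 't': [-0.3694, -0.2095, 1.6683]}
block [(0.81, [300.0, 174.0, 22.0, 34.0]), (0.73, [308.0, 192.0, 24.0, 38.0]), (0.6, [340.0, 173.0, 19.0, 41.0])]
stop [(0.4, [416.0, 158.0, 12.0, 39.0])]
oil_bottle [(0.81, [415.0, 157.0, 21.0, 37.0]), (0.64, [310.0, 192.0, 26.0, 42.0]), (0.48, [366.0, 156.0, 13.0, 14.0])]
jar [(0.58, [186.0, 228.0, 24.0, 30.0])]
hammer [(0.61, [147.0, 280.0, 57.0, 70.0])]
offcut [(0.45, [366.0, 155.0, 13.0, 12.0])]
top {'fx': 369.7956, 'fy': 369.7956, 'cx': 321.4206, 'cy': 195.4687, 'R': [[-0.014, -0.9998, -0.0163], [-0.992, 0.0159, -0.1252], [0.1254, 0.0144, -0.992]], 't': [0.0074, 0.5854, 1.1989]}
block [(0.59, [275.0, 218.0, 22.0, 19.0]), (0.53, [324.0, 204.0, 18.0, 21.0]), (0.53, [312.0, 238.0, 23.0, 24.0])]
stop [(0.66, [326.0, 152.0, 161.0, 38.0])]
oil_bottle [(0.74, [188.0, 191.0, 32.0, 21.0])]
jar [(0.97, [445.0, 235.0, 25.0, 18.0])]
hammer [(0.82, [489.0, 208.0, 28.0, 76.0])]
offcut [(0.8, [207.0, 248.0, 24.0, 24.0])]
```

```bash
python3 - <<'E'
import cv2
a=cv2.imread("pics/top0.png");cv2.imwrite("pics/top0c.png",cv2.resize(a[110:290,160:400+40],None,fx=2.8,fy=2.8,interpolation=3))
a=cv2.imread("pics/scene0.png");cv2.imwrite("pics/scene0c.png",cv2.resize(a[120:270,240:440],None,fx=4,fy=4,interpolation=3))
E
```

```text
(no output)
```

View pics/top0c.png

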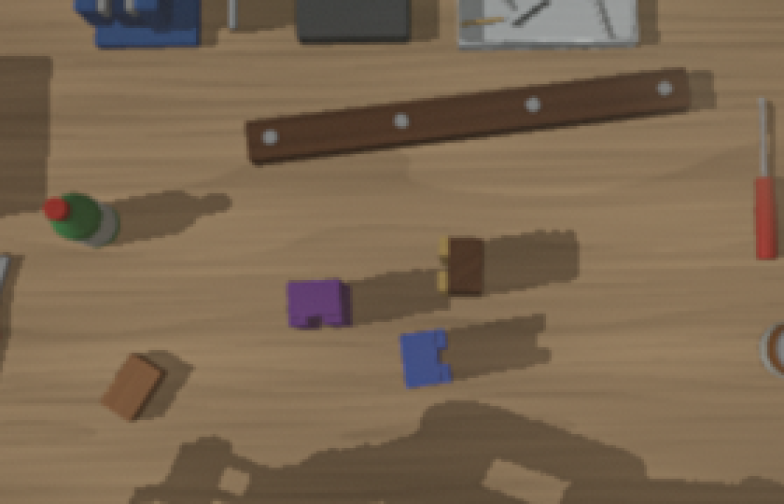

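View pics/scene0c.png

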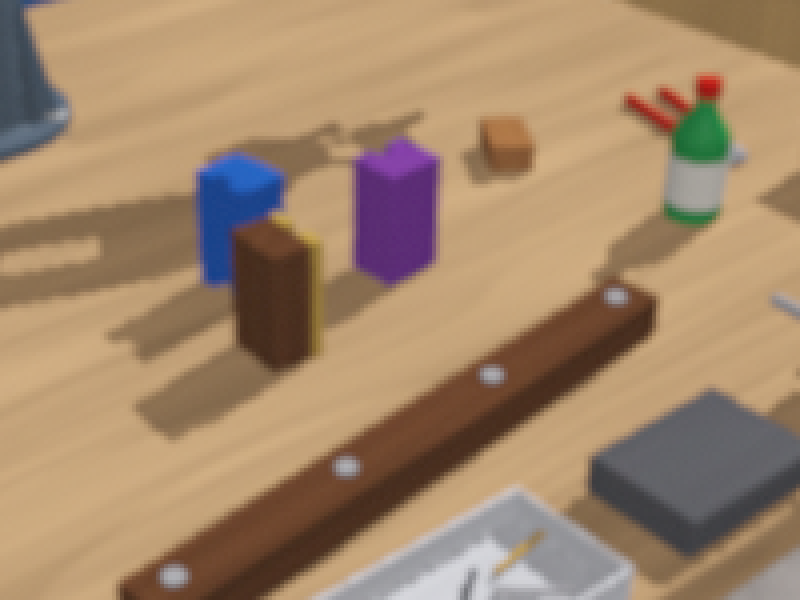

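Top view: the real block is at crop (462,266), brass side to the left (+y), with the stop above it and free bench on its right. The blue look-alike is at (425,358) and the purple one at (318,303). The scene view confirms it stands. Next I fit box models to the masks.

```bash
cat > h.py <<'E'
import numpy as np,cv2
from cell import optics
from scipy.optimize import minimize
K={c:optics.calibration(c) for c in("scene","top")}
def proj(c,X):
    k=K[c];p=np.asarray(X)@np.array(k["R"]).T+np.array(k["t"])
    return np.c_[k["fx"]*p[:,0]/p[:,2]+k["cx"],k["fy"]*p[:,1]/p[:,2]+k["cy"]]
def box(x,y,a,d):  # d: sizes in own x,y and height
    c=np.array([[i*d[0]/2,j*d[1]/2] for i in(-1,1) for j in(-1,1)])
    R=np.array([[np.cos(a),-np.sin(a)],[np.sin(a),np.cos(a)]])
    q=c@R.T+[x,y];return np.vstack([np.c_[q,q[:,:1]*0],np.c_[q,q[:,:1]*0+d[2]]])
S=4
def iou(c,p,d,m):
    h=cv2.convexHull(np.round(((proj(c,box(*p,d))+.5)*S)*16).astype(np.int32).reshape(-1,1,2))
    r=np.zeros((400*S,640*S),np.uint8);cv2.fillConvexPoly(r,h,1,shift=4)
    return (r&m).sum()/max((r|m).sum(),1)
def near(c,t,px):
    L=optics.masks_of(c,t);return min(L,key=lambda m:np.hypot(m["rect"][0]-px[0],m["rect"][1]-px[1]))["region"]
def fit(ms,p0,d):
    M={c:np.kron(m.astype(np.uint8),np.ones((S,S),np.uint8)) for c,m in ms.items()}
    f=lambda p:-sum(iou(c,p,d,m) for c,m in M.items())/len(M)
    b=None
    for da in(-.15,0,.15):
        p=np.array(p0,float)+[0,0,da]
        r=minimize(f,p,method="Nelder-Mead",options=dict(initial_simplex=[p,p+[.015,0,0],p+[0,.015,0],p+[0,0,.12]],xatol=1e-4,fatol=1e-4))
        if b is None or r.fun<b.fun:b=r
    return b.x,-b.fun
def ray(c,u,v,z):
    k=K[c];R=np.array(k["R"]);C=-R.T@np.array(k["t"]);d=R.T@[(u-k["cx"])/k["fx"],(v-k["cy"])/k["fy"],1]
    return C+d*(z-C[2])/d[2]
E
python3 - <<'E'
from h import *
for c in K: optics.grab_frame(c)
mt=near("top","block",(324,204));ms=near("scene","block",(308,192))
p0=[*ray("top",325,203,.08)[:2],0]
for n,s in(("both",{"top":mt,"scene":ms}),("top",{"top":mt}),("scene",{"scene":ms})):print(n,fit(s,p0,(.06,.05,.11)))
st=near("top","stop",(326,152));print("stop",fit({"top":st},[*ray("top",326,152,.03)[:2],-.12],(.05,.54,.04)))
print("stop+",fit({"top":st},[*ray("top",326,152,.03)[:2],.12],(.05,.54,.04)))
for n,u,v in(("blue",312,238),("purple",275,218)):
  b=near("top","block",(u,v));print(n,fit({"top":b},[*ray("top",u,v,.08)[:2],0],(.06,.05,.11)))
# corners of stop top face, near edge, by eye
for u,v in((253,162),(689,107)):print(ray("top",160+u/2.8,110+v/2.8,.04))
for u,v in((440,238),(484,238),(440,296),(484,296)):print(ray("top",160+u/2.8,110+v/2.8,.11))
E
```

```text
both (array([ 0.55065981, -0.01006148, -0.07020548]), np.float64(0.9255952383323751))
top (array([ 0.55174884, -0.010892  , -0.02995122]), np.float64(0.9272475316126797))
scene (array([ 0.54839304, -0.00747728, -0.12946682]), np.float64(0.9468617937079356))
stop (array([ 0.74021873, -0.01927654,  0.10919919]), np.float64(0.8991797132404735))
stop+ (array([ 0.74052856, -0.02032255,  0.10789917]), np.float64(0.8984947896565033))
blue (array([0.44533568, 0.03242322, 0.14998594]), np.float64(0.8688707280832095))
purple (array([ 0.50870657,  0.15581943, -0.18796643]), np.float64(0.8017653016929532))
[0.68280159 0.23708845 0.04      ]
[ 0.74113962 -0.28940201  0.04      ]
[0.57786566 0.01093724 0.11      ]
[ 0.57707084 -0.03843308  0.11      ]
[0.51269291 0.0117566  0.11      ]
[ 0.51194885 -0.03726795  0.11      ]
```

```bash
python3 -m jog '[{"tx":-12.25,"ty":-8.84,"tz":1.35,"rz":8.96,"fingers":-0.54},{"tx":-12.25,"ty":-8.84,"tz":1.35,"rz":8.96,"fingers":-0.54},{"tx":-12.25,"ty":-8.84,"tz":1.35,"rz":8.96,"fingers":-0.54},{"tx":-12.25,"ty":-8.84,"tz":1.35,"rz":8.96,"fingers":-0.54},{"tx":-12.25,"ty":-8.84,"tz":1.35,"rz":8.96,"fingers":-0.54},{"tx":-12.25,"ty":-8.84,"tz":1.35,"rz":8.96,"fingers":-0.54},{"tx":-12.25,"ty":-8.84,"tz":1.35,"rz":8.96,"fingers":-0.54},{"tx":-12.25,"ty":-8.84,"tz":1.35,"rz":8.96,"fingers":-0.54}]'
```

```text
schema error: expected keys rx, ry, rz, tx, ty, tz, fingers
```

```bash
python3 -m jog '[{"tx":-12.25,"ty":-8.84,"tz":1.35,"rx":0,"ry":0,"rz":8.96,"fingers":-0.54},{"tx":-12.25,"ty":-8.84,"tz":1.35,"rx":0,"ry":0,"rz":8.96,"fingers":-0.54},{"tx":-12.25,"ty":-8.84,"tz":1.35,"rx":0,"ry":0,"rz":8.96,"fingers":-0.54},{"tx":-12.25,"ty":-8.84,"tz":1.35,"rx":0,"ry":0,"rz":8.96,"fingers":-0.54},{"tx":-12.25,"ty":-8.84,"tz":1.35,"rx":0,"ry":0,"rz":8.96,"fingers":-0.54},{"tx":-12.25,"ty":-8.84,"tz":1.35,"rx":0,"ry":0,"rz":8.96,"fingers":-0.54},{"tx":-12.25,"ty":-8.84,"tz":1.35,"rx":0,"ry":0,"rz":8.96,"fingers":-0.54},{"tx":-12.25,"ty":-8.84,"tz":1.35,"rx":0,"ry":0,"rz":8.96,"fingers":-0.54}]'
```

```text
clock: 1.85
ee_pos: [0.4442, 0.246, 0.3693]
eef_rot: [179.9, -0.0, 89.6]
wrist_force: [0.3, 1.4, 0.3]
opening: 0.0306
grasp_force: 0.0
```

```bash
python3 -m jog '[{"tx":-4.26,"ty":2.8,"tz":0.4,"rx":0,"ry":0,"rz":0.33,"fingers":-0.54},{"tx":-4.26,"ty":2.8,"tz":0.4,"rx":0,"ry":0,"rz":0.33,"fingers":-0.54},{"tx":-4.26,"ty":2.8,"tz":0.4,"rx":0,"ry":0,"rz":0.33,"fingers":-0.54},{"tx":-4.26,"ty":2.8,"tz":0.4,"rx":0,"ry":0,"rz":0.33,"fingers":-0.54},{"tx":-4.26,"ty":2.8,"tz":0.4,"rx":0,"ry":0,"rz":0.33,"fingers":-0.54},{"tx":-4.26,"ty":2.8,"tz":2.43,"rx":0,"ry":0,"rz":0.33,"fingers":-0.54},{"tx":-4.26,"ty":2.8,"tz":2.43,"rx":0,"ry":0,"rz":0.33,"fingers":-0.54},{"tx":-4.26,"ty":2.8,"tz":2.43,"rx":0,"ry":0,"rz":0.33,"fingers":-0.54}]'; python3 - <<'E'
from cell import status
s=status.sense();print(s["ee_pos"],s["eef_rot"],s["wrist_force"],s["opening"])
E
```

```text
clock: 2.65
ee_pos: [0.553, 0.0775, 0.2682]
eef_rot: [-179.4, -0.0, 87.3]
wrist_force: [-0.1, 0.0, 0.8]
opening: 0.0201
grasp_force: 0.0
[0.55304125 0.07752108 0.26818469] [-1.79418142e+02 -1.54042071e-02  8.72958588e+01] [-0.07437336  0.03888069  0.78997331] 0.020063568008182153
```

```bash
python3 -m jog '[{"tx":-0.6,"ty":0,"tz":-0.1,"rx":0,"ry":0,"rz":0,"fingers":-0.54},{"tx":-1.1,"ty":0,"tz":-0.1,"rx":0,"ry":0,"rz":0,"fingers":-0.54},{"tx":-1.3,"ty":0,"tz":-0.1,"rx":0,"ry":0,"rz":0,"fingers":-0.54},{"tx":-1.5,"ty":0,"tz":-0.1,"rx":0,"ry":0,"rz":0,"fingers":-0.54},{"tx":-1.7,"ty":0,"tz":-0.1,"rx":0,"ry":0,"rz":0,"fingers":-0.54},{"tx":-1.9,"ty":0,"tz":-0.1,"rx":0,"ry":0,"rz":0,"fingers":-0.54},{"tx":-2.1,"ty":0,"tz":-0.1,"rx":0,"ry":0,"rz":0,"fingers":-0.54},{"tx":-2.3,"ty":0,"tz":-0.1,"rx":0,"ry":0,"rz":0,"fingers":-0.54}]'; python3 - <<'E'
from cell import optics
import cv2,numpy as np
a=optics.grab_frame("scene")[:,:,::-1];b=optics.grab_frame("top")[:,:,::-1]
cv2.imwrite("pics/s1.png",np.hstack([cv2.resize(x,None,fx=3,fy=3,interpolation=3) for x in(a[130:260,250:380],b[130:260,260:390])]))
E
```

```text
clock: 3.45
ee_pos: [0.5507, -0.0152, 0.2758]
eef_rot: [-180.0, 0.0, 87.3]
wrist_force: [-0.6, -0.5, -0.1]
opening: 0.0198
grasp_force: 0.0
```

View pics/s1.png

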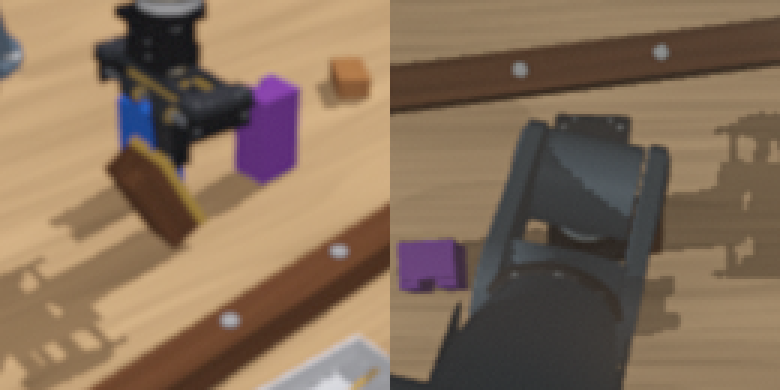

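The block is past balance and falling with its brass side up. Next I lift clear and look.

```bash
python3 -m jog '[{"tx":-2.3,"ty":0,"tz":0,"rx":0,"ry":0,"rz":0,"fingers":-0.54},{"tx":0,"ty":0,"tz":-2,"rx":0,"ry":0,"rz":0,"fingers":0},{"tx":0.7,"ty":-2,"tz":-2.5,"rx":0,"ry":0,"rz":0,"fingers":0.3},{"tx":2,"ty":-6,"tz":-2.5,"rx":0,"ry":0,"rz":-8,"fingers":0.3},{"tx":2,"ty":-6,"tz":-2.5,"rx":0,"ry":0,"rz":-8,"fingers":0.3},{"tx":2,"ty":-6,"tz":-2.5,"rx":0,"ry":0,"rz":-8,"fingers":0.3},{"tx":2,"ty":-6,"tz":-2.5,"rx":0,"ry":0,"rz":-8,"fingers":0.3},{"tx":2,"ty":-6,"tz":-2.5,"rx":0,"ry":0,"rz":-8,"fingers":0.3}]'; python3 - <<'E'
from cell import optics
import cv2,numpy as np
a=optics.grab_frame("scene")[:,:,::-1];b=optics.grab_frame("top")[:,:,::-1]
cv2.imwrite("pics/s2raw.png",b);cv2.imwrite("pics/s2s.png",a)
cv2.imwrite("pics/s2.png",np.hstack([cv2.resize(x,None,fx=3,fy=3,interpolation=3) for x in(a[130:260,250:380],b[130:260,260:390])]))
for c in("scene","top"):print([(round(m["conf"],2),np.round(m["rect"]).tolist()) for m in optics.masks_of(c,"block")])
E
```

```text
clock: 4.35
ee_pos: [0.3097, 0.0779, 0.3757]
eef_rot: [-179.8, -0.3, 130.7]
wrist_force: [-0.4, -0.6, -0.2]
opening: 0.056
grasp_force: 0.0
[(0.95, [301.0, 177.0, 25.0, 36.0]), (0.63, [289.0, 210.0, 36.0, 26.0]), (0.56, [339.0, 172.0, 21.0, 38.0])]
[(0.77, [274.0, 218.0, 23.0, 16.0]), (0.62, [349.0, 206.0, 34.0, 19.0]), (0.58, [310.0, 236.0, 23.0, 26.0]), (0.27, [489.0, 207.0, 30.0, 78.0])]
```

View pics/s2.png

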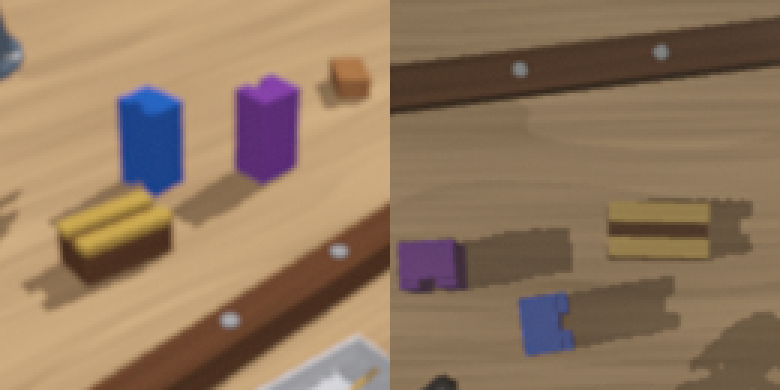

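The block lies brass face up, at composite (658,230), with the blue look-alike at (547,322) to its left and nearer the robot. Next I fit its pose.

```bash
python3 - <<'E'
from h import *
for c in K: optics.grab_frame(c)
mt=near("top","block",(349,206));ms=near("scene","block",(289,210))
p0=[*ray("top",349,206,.04)[:2],0]
for s in({"top":mt,"scene":ms},{"top":mt}):print(fit(s,p0,(.06,.11,.05)))
b=near("top","block",(310,236));print("blue",fit({"top":b},[.445,.032,.15],(.06,.05,.11)))
# brass by colour in the top view
im=optics.grab_frame("top");h=cv2.cvtColor(im,cv2.COLOR_RGB2HSV);
for x,y in((350,200),(350,206),(350,190),(340,225)):print(x,y,im[y,x],h[y,x])
for u,v in((607,201),(710,201),(710,259),(607,259)):print(ray("top",260+(u-390)/3,130+v/3,.05).round(4))
# blue corners (top face) nearest
for u,v in((570,290),(575,348)):print("blue",ray("top",260+(u-390)/3,130+v/3,.11).round(4))
E
```

```text
(array([ 0.54662088, -0.08943761, -0.07904349]), np.float64(0.8784653725639295))
(array([ 0.5471967 , -0.09090646, -0.07042001]), np.float64(0.8880896777206913))
blue (array([0.44597251, 0.03151742, 0.11305824]), np.float64(0.8991905813097866))
350 200 [147 123  75] [ 20 125 147]
350 206 [77 54 39] [ 12 126  77]
350 190 [144 121  92] [ 17  92 144]
340 225 [94 78 58] [17 98 94]
[ 0.5781 -0.0376  0.05  ]
[ 0.5763 -0.1507  0.05  ]
[ 0.5125 -0.1489  0.05  ]
[ 0.5142 -0.0365  0.05  ]
blue [0.4785 0.0033 0.11  ]
blue [ 0.4188 -0.001   0.11  ]
```

```bash
python3 -m jog '[{"tx":-6.4,"ty":0.17,"tz":1.2,"rx":0,"ry":0,"rz":-6.94,"fingers":0.38},{"tx":-6.4,"ty":0.17,"tz":1.2,"rx":0,"ry":0,"rz":-6.94,"fingers":0.38},{"tx":-6.4,"ty":0.17,"tz":1.2,"rx":0,"ry":0,"rz":-6.94,"fingers":0.38},{"tx":-6.4,"ty":0.17,"tz":1.2,"rx":0,"ry":0,"rz":-6.94,"fingers":0.38},{"tx":-6.4,"ty":0.17,"tz":1.2,"rx":0,"ry":0,"rz":-6.94,"fingers":0.38},{"tx":-6.4,"ty":0.17,"tz":1.2,"rx":0,"ry":0,"rz":-6.94,"fingers":0.38},{"tx":-6.4,"ty":0.17,"tz":1.2,"rx":0,"ry":0,"rz":-6.94,"fingers":0.38},{"tx":-6.4,"ty":0.17,"tz":1.2,"rx":0,"ry":0,"rz":-6.94,"fingers":0.38}]'
```

```text
clock: 5.65
ee_pos: [0.4861, -0.1156, 0.327]
eef_rot: [180.0, -0.1, -174.3]
wrist_force: [0.2, 0.4, 0.2]
opening: 0.0601
grasp_force: 0.0
```

```bash
python3 -m jog '[{"tx":0.1,"ty":0.05,"tz":1,"rx":0,"ry":0,"rz":-0.07,"fingers":0.38},{"tx":0.1,"ty":0.05,"tz":2,"rx":0,"ry":0,"rz":-0.07,"fingers":0.38},{"tx":0.1,"ty":0.05,"tz":2.9,"rx":0,"ry":0,"rz":-0.07,"fingers":0.38},{"tx":0.1,"ty":0.05,"tz":2.9,"rx":0,"ry":0,"rz":-0.07,"fingers":0.38},{"tx":-0.1,"ty":0.05,"tz":2.9,"rx":0,"ry":0,"rz":-0.07,"fingers":0.38},{"tx":-0.3,"ty":0.05,"tz":2.9,"rx":0,"ry":0,"rz":-0.07,"fingers":0.38},{"tx":-0.5,"ty":0.05,"tz":2.9,"rx":0,"ry":0,"rz":-0.07,"fingers":0.38},{"tx":-0.7,"ty":0.05,"tz":2.9,"rx":0,"ry":0,"rz":-0.07,"fingers":0.38}]'
```

```text
clock: 6.45
ee_pos: [0.5142, -0.1099, 0.2138]
eef_rot: [-179.9, 0.1, -173.6]
wrist_force: [-4.1, -4.3, 6.2]
opening: 0.0602
grasp_force: 3.4
```

```bash
python3 -m jog '[{"tx":-0.3,"ty":0,"tz":0,"rx":0,"ry":0,"rz":0,"fingers":0.38},{"tx":-0.6,"ty":0,"tz":0,"rx":0,"ry":0,"rz":0,"fingers":0.38},{"tx":-1,"ty":0,"tz":0,"rx":0,"ry":0,"rz":0,"fingers":0.38},{"tx":-1.4,"ty":0,"tz":0,"rx":0,"ry":0,"rz":0,"fingers":0.38},{"tx":-1.8,"ty":0,"tz":0,"rx":0,"ry":0,"rz":0,"fingers":0.38},{"tx":-2.2,"ty":0,"tz":0,"rx":0,"ry":0,"rz":0,"fingers":0.38},{"tx":-2.5,"ty":0,"tz":0,"rx":0,"ry":0,"rz":0,"fingers":0.38},{"tx":-2.7,"ty":0,"tz":0,"rx":0,"ry":0,"rz":0,"fingers":0.38}]'; python3 - <<'E'
from cell import optics
import cv2,numpy as np
a=optics.grab_frame("scene")[:,:,::-1];b=optics.grab_frame("top")[:,:,::-1]
cv2.imwrite("pics/s3.png",np.hstack([cv2.resize(x,None,fx=3,fy=3,interpolation=3) for x in(a[150:280,240:370],b[120:250,280:410])]))
E
```

```text
clock: 7.25
ee_pos: [0.6206, -0.0971, 0.2129]
eef_rot: [180.0, -0.1, -173.6]
wrist_force: [-6.7, -1.5, 5.8]
opening: 0.0603
grasp_force: 3.7
```

View pics/s3.png

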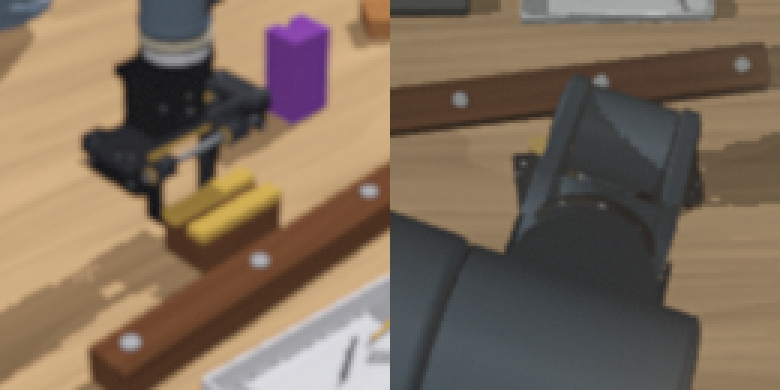

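The block is square to the stop with about 30 mm left. I continue slowly and watch the force.

```bash
python3 -m jog '[{"tx":-0.15,"ty":0,"tz":0,"rx":0,"ry":0,"rz":0,"fingers":0.38},{"tx":-0.3,"ty":0,"tz":0,"rx":0,"ry":0,"rz":0,"fingers":0.38},{"tx":-0.4,"ty":0,"tz":0,"rx":0,"ry":0,"rz":0,"fingers":0.38},{"tx":-0.5,"ty":0,"tz":0,"rx":0,"ry":0,"rz":0,"fingers":0.38},{"tx":-0.57,"ty":0,"tz":0,"rx":0,"ry":0,"rz":0,"fingers":0.38},{"tx":-0.64,"ty":0,"tz":0,"rx":0,"ry":0,"rz":0,"fingers":0.38},{"tx":-0.7,"ty":0,"tz":0,"rx":0,"ry":0,"rz":0,"fingers":0.38},{"tx":-0.75,"ty":0,"tz":0,"rx":0,"ry":0,"rz":0,"fingers":0.38}]'
```

```text
clock: 8.15
ee_pos: [0.6492, -0.0943, 0.2122]
eef_rot: [179.9, -0.2, -173.6]
wrist_force: [-6.7, -0.8, 5.2]
opening: 0.0603
grasp_force: 3.1
```

```bash
python3 -m jog '[{"tx":-0.03,"ty":0,"tz":0,"rx":0,"ry":0,"rz":0,"fingers":0.38},{"tx":-0.06,"ty":0,"tz":0,"rx":0,"ry":0,"rz":0,"fingers":0.38},{"tx":-0.09,"ty":0,"tz":0,"rx":0,"ry":0,"rz":0,"fingers":0.38},{"tx":-0.12,"ty":0,"tz":0,"rx":0,"ry":0,"rz":0,"fingers":0.38},{"tx":-0.14,"ty":0,"tz":0,"rx":0,"ry":0,"rz":0,"fingers":0.38},{"tx":-0.16,"ty":0,"tz":0,"rx":0,"ry":0,"rz":0,"fingers":0.38},{"tx":-0.18,"ty":0,"tz":0,"rx":0,"ry":0,"rz":0,"fingers":0.38},{"tx":-0.2,"ty":0,"tz":0,"rx":0,"ry":0,"rz":0,"fingers":0.38}]'
```

```text
clock: 8.95
ee_pos: [0.6541, -0.0939, 0.2122]
eef_rot: [179.9, -0.9, -173.5]
wrist_force: [-16.0, -4.1, 11.9]
opening: 0.0602
grasp_force: 7.8
```

```bash
python3 -m jog '[{"tx":-0.02,"ty":0,"tz":0,"rx":0,"ry":0,"rz":0,"fingers":0.38},{"tx":-0.04,"ty":0,"tz":0,"rx":0,"ry":0,"rz":0,"fingers":0.38},{"tx":-0.06,"ty":0,"tz":0,"rx":0,"ry":0,"rz":0,"fingers":0.38},{"tx":-0.08,"ty":0,"tz":0,"rx":0,"ry":0,"rz":0,"fingers":0.38},{"tx":-0.1,"ty":0,"tz":0,"rx":0,"ry":0,"rz":0,"fingers":0.38},{"tx":-0.1,"ty":0,"tz":0,"rx":0,"ry":0,"rz":0,"fingers":0.38},{"tx":-0.1,"ty":0,"tz":0,"rx":0,"ry":0,"rz":0,"fingers":0.38},{"tx":-0.1,"ty":0,"tz":0,"rx":0,"ry":0,"rz":0,"fingers":0.38}]'
```

```text
clock: 9.75
ee_pos: [0.6559, -0.094, 0.2122]
eef_rot: [179.9, -1.3, -173.4]
wrist_force: [-22.1, -7.5, 16.4]
opening: 0.0601
grasp_force: 11.7
```

Pushed against the stop and stalled. I back off, rise clear and inspect.

```bash
python3 -m jog '[{"tx":0.1,"ty":0,"tz":0,"rx":0,"ry":0,"rz":0,"fingers":0.38},{"tx":0.4,"ty":0,"tz":0,"rx":0,"ry":0,"rz":0,"fingers":0.38},{"tx":1,"ty":0,"tz":0,"rx":0,"ry":0,"rz":0,"fingers":0.38},{"tx":1.5,"ty":0,"tz":-1,"rx":0,"ry":0,"rz":0,"fingers":0.38},{"tx":2.5,"ty":0,"tz":-2.5,"rx":0,"ry":0,"rz":0,"fingers":0.38},{"tx":3.5,"ty":0,"tz":-3.5,"rx":0,"ry":0,"rz":0,"fingers":0.38},{"tx":4.5,"ty":0,"tz":-3.5,"rx":0,"ry":0,"rz":0,"fingers":0.38},{"tx":5.5,"ty":0,"tz":-3.5,"rx":0,"ry":0,"rz":0,"fingers":0.38}]'; python3 - <<'E'
from h import *
a=optics.grab_frame("scene")[:,:,::-1];b=optics.grab_frame("top")[:,:,::-1]
cv2.imwrite("pics/s4.png",np.hstack([cv2.resize(x,None,fx=4,fy=4,interpolation=3) for x in(a[180:280,260:360],b[120:220,300:400])]))
mt=near("top","block",(345,167))
print(fit({"top":mt},[.685,-.08,.1],(.06,.11,.05)))
E
```

```text
clock: 10.55
ee_pos: [0.446, -0.1178, 0.3546]
eef_rot: [-179.7, 0.5, -173.6]
wrist_force: [-0.6, -1.1, -0.5]
opening: 0.0601
grasp_force: 0.0
(array([ 0.69106547, -0.07002653,  0.08506525]), np.float64(0.9217565963662924))
```

View pics/s4.png

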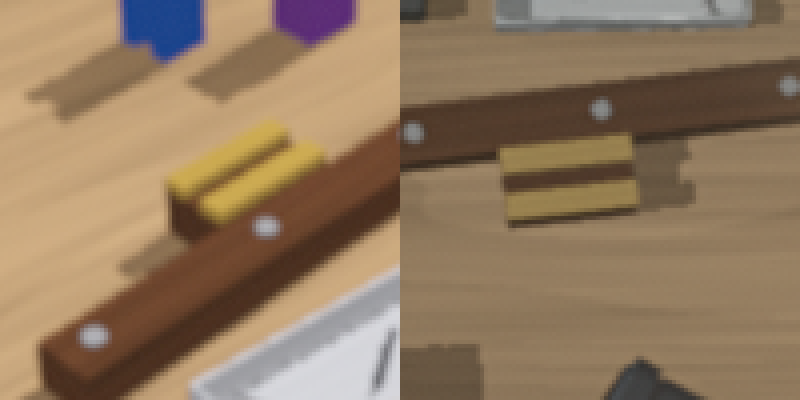

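The block lies brass face up with its whole long side against the stop. In both views its edges run parallel to the stop and no gap shows. The robot is clear of everything.

```bash
python3 -c "from cell import job;print(job.close_job())"
```

```text
the job is handed in; nothing more can be done
None
```

The block was tipped over brass face up and then pushed flush along the bench stop, as far as both camera views show; the job is handed in at about 10.6 s, and no other item was touched.

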